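# Slide a carton through the counter gap onto the scale

## Robot

A 6-joint arm with a two-finger parallel gripper is mounted at the origin on the work surface. World frame = base frame: x ahead of the robot, y to its left, z up, the work surface at z = 0. Lengths are in mm, angles in rad, forces in N, time in s.
With the tool pointing down it reaches from about 350 to 875 mm from the base axis. Payload 4.2 kg.
Tool frame: the origin (TCP) lies midway between the tips of the shut fingers; the grasp point (between the pads) lies 19 mm behind it; z points along the fingers, y is the line along which they close (so a half turn about z gives the same grasp; the last joint's range is limited). The gripper opens to 87 mm and grips with 3 to 60 N. Pads are 19 mm wide; open, the fingers measure 117 mm over their backs; the gripper's body (75 mm by 190 mm) begins 51 mm behind the grasp point.
Start: joints at [1.482, 0.385, 0.008, 0, -1.194, -0.259], TCP at [212.986, 587.568, 222.55] pointing down, gripper open.
Joint ranges: [-3.14, 3.14], [-1.21, 2.06], [-1.07, 1.41], [-3.16, 2.05], [-2.99, -0.16], [-3.1, 3.1]. Speed limits (rad/s): [2.79, 2.79, 3.14, 3.14, 3.14, 3.14].

## Interface

Orientations are given as [roll, pitch, yaw] about the fixed x, y, z axes, in that order (R = Rz(yaw) Ry(pitch) Rx(roll)).
In Python, from plant import sense, grab_frame, camera_info, hand_in gives the robot as it stands. The module is installed in compiled form; this text tells all that it offers.
- The arm moves only by the tool carry_out, never from a script. Its argument "steps" is a list of rows, each a list of 3 entries, a list of its own where there are three numbers: the shift along the tool's x, y, z each as a share of 150 mm, from -1 to 1, then the turn, a rotation vector about the tool's x, y, z each as a share of 180 degrees, from -1 to 1, then the gripper's target within -1 to 1 (fully open at 1, half-way at 0, shut at -1). In form: [[[tx, ty, tz], [ax, ay, az], jaw], ...]. A call has 1 to 10 rows; each row is the pose to reach, as a shift and turn from the pose commanded when the call began, along the tool's axes at that moment, turning the shorter way round; what a row does not reach only later rows make up. A row lasts 1/12 s, in which the tool goes at most 41.7 mm and 7.16 degrees, less where a joint would pass 70% of its speed; a pose out of reach is approached as far as the arm can. A call with a number of a shift or a turn outside -1 to 1 is refused whole. A call with a gripper value outside its range is refused whole. The fingers move at their own pace and stop on an object; the grip force is fixed at half the most. Time passes only in rows, so rows that repeat a pose let the fingers close. It gives the time, the measured TCP pose, the force, the opening and the grip force at its end, in the units of the state.
- sense(): the state, without advancing time (a new reading comes with each control period).
- grab_frame(name): name is "side" or "top" or "wrist"; returns the picture (480x640x3 uint8, blue, green, red); there is no depth.
- camera_info(name): a dict with "fx", "fy", "cx", "cy" (pixels), "rvec" (rotation vector, rad) and "tvec" (3), from world to camera coordinates, as OpenCV has them; the wrist camera has in their place "tool_from_camera" (4x4, takes a point from camera to tool coordinates, whose origin is the TCP and whose axes are the flange's). Camera axes: x right, y down, z forward; pixel columns grow to the right and rows downward; lengths in mm; the calibration is good to about 2 mm. A picture is of the moment at which its call begins: read the wrist's pose just before it. camera_info takes no time and is no camera call.
- hand_in(): hands the job in; it is judged then, once.
The state is a dict: "t": time; "joint_positions": joint angles; "joint_velocities": joint speeds; "effort": joint torques, N m; "eef_pos": TCP position; "eef_rot": TCP orientation; "force": force on the tool from outside, world axes, zero at the start; "torque": the same for the moment, N m; "width": finger opening in mm; "grip_force": force on a finger pad.
Only numpy, scipy, OpenCV 4.12 (cv2) and the standard library are available. Lean on these libraries where they do the work, as an engineer would, in place of code of your own. Each camera call takes 0.05 s, during which the arm holds its last target. There are 200 camera calls.

## Task

Push the small carton along the counter, through the narrow gap between the card terminal and the tape dispenser, until the whole carton lies on the steel weighing plate on the other side. Slide it flat on the counter without lifting or tipping it, keep the robot's hand from bumping the terminal and the dispenser, and leave everything else where it stands.

Things in the scene. Friction and masses are not known exactly. Their poses are not given: they have to be found in the camera images.
- carton: the part to push: a small closed cardboard carton, 96 mm (its x) by 130 mm (its y, the long way) by 50 mm high, 0.25 to 0.5 kg, loose on the counter to the left of the gap. Origin: centre of its underside; z up. It slides with a friction coefficient of about 0.5 to 0.7 and turns freely on the counter when pushed off-centre; its long axis starts within about 36 degrees of the line through the gap
- corner0 (a point): lower corner of the carton at its +x, +y (48, 65 mm from its origin)
- corner1 (a point): lower corner of the carton at its +x, -y
- corner2 (a point): lower corner of the carton at its -x, -y
- corner3 (a point): lower corner of the carton at its -x, +y
- terminal: card-payment terminal, a black keypad unit on a grey cradle screwed to the counter (fixed). Footprint 150 mm (its x) by 90 mm (its y), vertical corners rounded to 6 mm radius; 24 mm high cradle, terminal sloping up to 75 mm on the robot's side. Origin: centre of the underside. Its axes are parallel to the scale's
- dispenser: heavy two-roll desk tape dispenser, black, screwed to the counter (fixed). Footprint 150 mm (its x) by 90 mm (its y), vertical corners rounded to 6 mm radius; 26 mm high base, rolls to 74 mm. Origin: centre of the underside. Its axes are parallel to the scale's. Terminal and dispenser stand end to end, which of them is nearer the robot varies; the gap lies between their facing 90 mm ends and is 102 mm wide; one may stand up to 12 mm further along the scale's y than the other
- gap (a point): middle of the gap between terminal and dispenser, at counter height. Axes parallel to the scale's: the gap is 102 mm wide along x (walls at x = -51 and +51 mm) and passed along y; its walls reach from about y = +45 to y = -45 mm (6 mm either way). The carton is pushed through towards -y, onto the weighing plate
- scale: weighing plate of the built-in counter scale: a bare steel plate 240 mm (its x) by 200 mm (its y) in a thin black joint, flush with the counter (no step), to the right of the gap, fixed. Origin: centre of the plate, at counter height. Its y axis points back to the gap, whose middle lies 175 mm along +y; so the walls of the gap end about 30 mm before the plate's edge
- stamp: bystander: upright self-inking rubber stamp 38 x 62 x 61 high, on the far side of the counter; origin under its centre
- tape_roll: bystander: loose roll of packing tape lying flat, diameter 100, 48 high; origin under its centre
- scanner: bystander: pistol barcode scanner lying on its side, about 150 x 100 x 58 high; origin under its head
- pen_cup: bystander: steel cup with pens, diameter 76, 145 high with the pens; origin under its centre
- mouse: bystander: computer mouse 60 x 105 x 34 high, on the robot's side of the counter; origin under its centre
- flat_box: bystander: flat wide box 110 x 160 x 28 high, right-hand side; origin under its centre
Not all that is in view belongs to the job. What is shaped like the carton but turquoise is not meant.

How it is judged (in metres and radians):
On the way:
1. the carton is pushed through the gap: its middle passes between the terminal and the dispenser, lying flat (x of carton in the frame of gap between -0.012 and 0.012 m and y of carton in the frame of gap between -0.035 and 0.035 m and height (world z) of carton below 0.006 m), for 0.05 s.
At the end, for the whole second after the job is handed in: The carton has gone through the gap and lies flat and at rest with all four lower corners on the weighing plate (3 mm overhang allowed), let go; no bystander has moved more than 30 mm (x of corner0 in the frame of scale between -0.123 and 0.123 m and y of corner0 in the frame of scale between -0.103 and 0.103 m and x of corner1 in the frame of scale between -0.123 and 0.123 m and y of corner1 in the frame of scale between -0.103 and 0.103 m and x of corner2 in the frame of scale between -0.123 and 0.123 m and y of corner2 in the frame of scale between -0.103 and 0.103 m and x of corner3 in the frame of scale between -0.123 and 0.123 m and y of corner3 in the frame of scale between -0.103 and 0.103 m and height (world z) of carton below 0.006 m and angle between carton's own z axis and vertical below 0.05 rad and linear speed of carton below 0.01 m/s and distance of each of stamp, tape_roll, scanner, pen_cup, mouse, flat_box from where it was at the start of the episode below 0.03 m); the robot touches nothing.
It fails at once if the carton is lifted off the counter or tipped (height (world z) of carton above 0.01 m or angle between carton's own z axis and vertical above 0.15 rad).
It fails at once if the robot itself strikes the card terminal or the tape dispenser (more than 10 N) (contact force between any of the fingers, the arm and terminal above 10 N or contact force between any of the fingers, the arm and dispenser above 10 N).
It fails at once if another thing on the counter is moved more than 30 mm or knocked over (distance of any of stamp, tape_roll, scanner, pen_cup, mouse, flat_box from where it was at the start of the episode above 0.03 m or angle between any of stamp, tape_roll, scanner, pen_cup, mouse, flat_box's own z axis and vertical above 0.5 rad).
It also fails if it takes over 72 s, if anything falls off the work surface, if the arm or the gripper's body presses on something with over 40 N, if the wrist force passes 120 N, or if a joint passes its speed limit or range.

## Working session

There is one attempt and no reset: what is moved stays moved. The work goes in short steps, Python scripts to look and compute and a tool call to move; the robot and the scene stay as the last step left them, time stands still between calls to the robot, and variables do not carry over. Pictures are saved under pics/ and viewed, at most 12 in all, crops included, and the job is handed in when it is done.

Besides the shell and the picture viewer there is one more tool, called after "Request:" as a command line: name --argument value ..., lists and objects as JSON in quotes. carry_out: Moves the arm, as the interface text tells. Its arguments: {"type":"object","properties":{"steps":{"type":"array","items":{"type":"array"}}},"required":["steps"]}

```bash
mkdir -p pics; python3 - <<'E'
from plant import *
import cv2
s=sense();print(s)
for n in("top","side"):
    cv2.imwrite(f"pics/{n}0.png",grab_frame(n));print(n,camera_info(n))
print(camera_info("wrist"))
E
```

```text
{'t': 0.0, 'joint_positions': array([ 1.48158373e+00,  3.85528989e-01,  6.62922140e-03, -5.22169656e-04,
       -1.19398492e+00, -2.58630143e-01]), 'joint_velocities': array([-0.00012131, -0.00125367,  0.00013227,  0.00025987,  0.00205952,
       -0.00128335]), 'effort': array([-8.99235511e-04, -3.90668428e+01,  1.87406391e+01,  4.21988457e+00,
        1.10093740e-02, -1.86560987e-04]), 'eef_pos': array([212.79734722, 587.01749006, 221.47412825]), 'eef_rot': array([ 3.13944963e+00, -6.51243445e-05, -3.48035311e-01]), 'force': array([ 0.40242318, -0.10357766,  0.07832411]), 'torque': array([ 0.02939048,  0.02280041, -0.05199556]), 'grip_force': 0.0, 'width': 86.87743544052134}
top {'fx': 614.1767953305042, 'fy': 614.1767953305042, 'cx': 311.28524723440984, 'cy': 244.28032490049694, 'rvec': array([ 2.22410437, -2.16954548,  0.06872265]), 'tvec': array([ -61.43322332,  550.72417806, 1850.42066852])}
side {'fx': 590.3534245241335, 'fy': 590.3534245241335, 'cx': 310.3848552868707, 'cy': 234.82023768682978, 'rvec': array([ 0.14358824, -2.91393053,  1.11083551]), 'tvec': array([ 539.05462743,  104.55740585, 1814.44298281])}
{'fx': 371.37761289615077, 'fy': 371.37761289615077, 'cx': 315.4327345854399, 'cy': 242.2064269263224, 'tool_from_camera': array([[-3.22619291e-04, -9.67252667e-01, -2.53815236e-01,
         6.94151461e+01],
       [ 9.99999933e-01, -3.55430169e-04,  8.34130731e-05,
         1.44267391e+00],
       [-1.70895110e-04, -2.53815192e-01,  9.67252717e-01,
        -1.61733395e+02],
       [ 0.00000000e+00,  0.00000000e+00,  0.00000000e+00,
         1.00000000e+00]])}
```

View pics/top0.png

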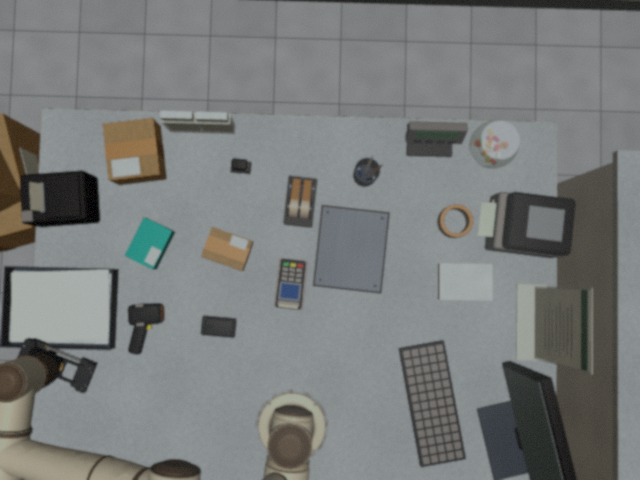

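View pics/side0.png

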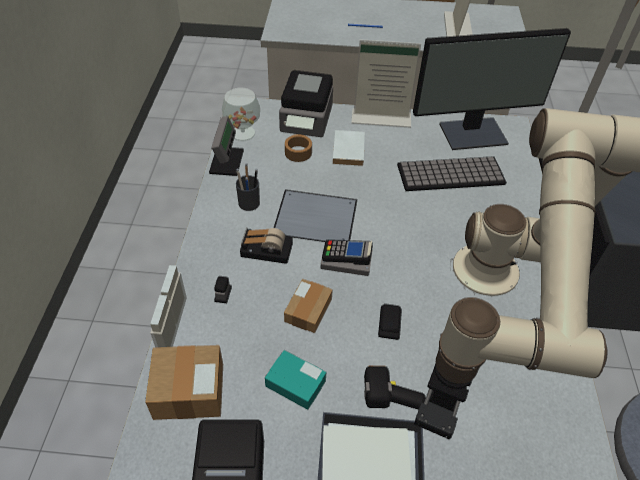

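The top view shows the carton at about (228,249), dispenser at (300,201), terminal at (291,284) and plate at (352,249). Image right is world -y and image up is +x. Next I zoom in for the corners.

```bash
cat > h.py <<'E'
import numpy as np, cv2
from plant import *
def ray(n,px,z,pose=None):
    c=camera_info(n);K=np.array([[c['fx'],0,c['cx']],[0,c['fy'],c['cy']],[0,0,1]])
    R=cv2.Rodrigues(c['rvec'])[0];t=c['tvec'].reshape(3)
    px=np.atleast_2d(px).astype(float)
    d=(R.T@np.linalg.inv(K)@np.c_[px,np.ones(len(px))].T).T;o=-R.T@t
    return (o+d*((z-o[2])/d[:,2])[:,None])[:,:2]
def proj(n,P):
    c=camera_info(n);K=np.array([[c['fx'],0,c['cx']],[0,c['fy'],c['cy']],[0,0,1]])
    return cv2.projectPoints(np.atleast_2d(P).astype(float),c['rvec'],c['tvec'],K,None)[0][:,0]
E
python3 - <<'E'
from h import *
im=cv2.imread('pics/top0.png')
cv2.imwrite('pics/z1.png',cv2.resize(im[165:315,195:395],None,fx=4,fy=4,interpolation=cv2.INTER_CUBIC))
E
```

```text
(no output)
```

View pics/z1.png

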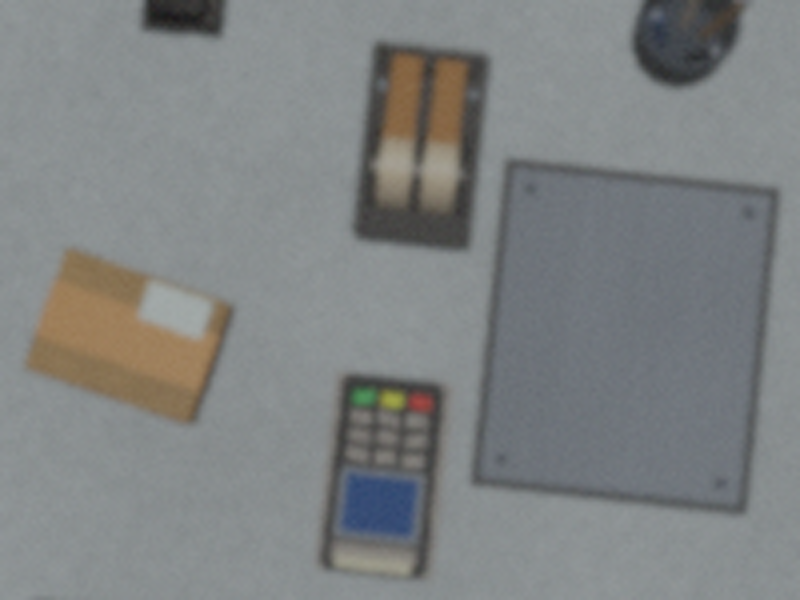

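The crop shows these corners (crop px): plate (509,162),(776,190),(744,511),(476,482); carton top (70,250),(232,305),(193,422),(27,368); dispenser gap end (358,237)-(468,247); terminal gap end (342,376)-(443,385).

```bash
cat >> h.py <<'E'
def rectfit(P):
    c=P.mean(0);return c
E
python3 - <<'E'
from h import *
z=lambda a:195*np.array([1,0])+165*np.array([0,1])+(np.array(a)+.5)/4-.5
np.set_printoptions(precision=1,suppress=True)
c=camera_info('top');R=cv2.Rodrigues(c['rvec'])[0];print('cam',-R.T@c['tvec'].reshape(3))
pl=ray('top',z([(509,162),(776,190),(744,511),(476,482)]),0)
ca=ray('top',z([(70,250),(232,305),(193,422),(27,368)]),50)
di=ray('top',z([(358,237),(468,247),(487,55),(376,45)]),26);te=ray('top',z([(342,376),(443,385),(427,575),(322,568)]),24)
side=lambda P:np.linalg.norm(P-np.roll(P,-1,0),axis=1)
for n,P in dict(pl=pl,ca=ca,di=di,te=te).items():
    print(n,P.tolist(),'mean',P.mean(0),side(P))
yv=(pl[0]+pl[3]-pl[1]-pl[2]);yv/=np.linalg.norm(yv)
# x axis: rot y by -90
xv2=pl[0]+pl[1]-pl[2]-pl[3];xv2/=np.linalg.norm(xv2)
th=np.arctan2(yv[1],yv[0])-np.pi/2; th2=np.arctan2(xv2[1],xv2[0])
print(np.degrees([th,th2]))
t=(th+th2)/2;X=np.array([np.cos(t),np.sin(t)]);Y=np.array([-X[1],X[0]])
S=pl.mean(0);G=S+175*Y
print('X',X,'gap',G)
for n,P in dict(pl=pl,ca=ca,di=di,te=te).items():
    print(n,'in gap',np.c_[(P-G)@X,(P-G)@Y].tolist(), )
l=ca[0]+ca[3]-ca[1]-ca[2]; print('carton long dir deg rel Y',np.degrees(np.arctan2(l@X,l@Y)))
# wider bystanders: scan approx
for nm,p,h in [('scanner',(146,315),50),('mouse',(219,326),34),('turq',(149,243),50),('stamp',(240,166),60)]:
    q=ray('top',p,h)[0];print(nm,q,((q-G)@X,(q-G)@Y))
E
```

```text
cam [ 449.   -35.3 1878.4]
pl [[674.2716929995954, -77.42231932809742], [657.8925725339691, -283.16517132150017], [411.23946167543863, -263.074140854329], [428.3023385351204, -58.053418093101804]] mean [ 542.9 -170.4] [206.4 247.5 205.7 246.7]
ca [[593.9817141699976, 249.3935224734704], [555.9475218811335, 127.51129960388376], [468.16889349805285, 153.8570558548065], [505.21965342225593, 278.36629513022467]] mean [530.8 202.3] [127.7  91.6 129.9  93.4]
di [[611.2405117055109, 35.9943495714425], [605.7601008054269, -47.36068991495098], [752.4043895874512, -58.194752674908145], [757.8691106380721, 26.287509025046717]] mean [681.8 -10.8] [ 83.5 147.   84.7 146.9]
te [[505.89139608544156, 45.292391249337726], [500.99399116867073, -31.077179217378628], [357.9383861000821, -22.6463450199912], [361.2640218233841, 56.35639810798922]] mean [431.5  12. ] [ 76.5 143.3  79.1 145. ]
[-4.7 -4.6]
X [ 1.  -0.1] gap [557.   4.]
pl in gap [[123.4323164430929, -71.72262049821849], [123.66780280732249, -278.1162766017407], [-123.80214944532113, -277.9450063544662], [-123.29796980509401, -72.216096545574
[... 223 characters left out ...]
7442083], [52.723210624871065, -47.27344500412642], [199.7637275014449, -46.268086887608575], [198.41023969488154, 38.37991243227047]]
te in gap [[-54.27960711540112, 37.03995029772334], [-53.013682514829455, -39.476017337112424], [-196.2837111309893, -42.587931077654964], [-199.3282640373122, 36.426143442713624]]
carton long dir deg rel Y 12.330924044089869
scanner [328.6 435.8] (np.float64(-262.43862635911347), np.float64(412.0567477506535))
mouse [300.2 221.5] (np.float64(-273.529527788634), np.float64(196.12610211550333))
turq [541.9 435.3] (np.float64(-49.802674026792474), np.float64(428.7208791931986))
stamp [778.1 170.9] (np.float64(206.94569103100804), np.float64(184.18302194048465))
```

Request:
carry_out --steps '[[[0.25, 0.21, 0], [0, 0, 0], 1], [[0.5, 0.425, 0], [0, 0, 0], 1], [[0.75, 0.64, 0], [0, 0, 0], 1], [[1, 0.85, 0], [0, 0, 0], 1], [[1, 0.85, 0], [0, 0, 0], 1]]'

```text
t: 0.52
eef_pos: [311.1, 413.4, 222.2]
eef_rot: [3.14, 0.0, -0.349]
force: [0.8, -0.4, 0.4]
width: 86.8
grip_force: 0.0
```

Request:
carry_out --steps '[[[0.25, 0.21, 0], [0, 0, 0], 1], [[0.5, 0.425, 0], [0, 0, 0], 1], [[0.75, 0.64, 0], [0, 0, 0], 1], [[1, 0.85, 0], [0, 0, 0], 1], [[1, 0.85, 0], [0, 0, 0], 1]]'

```text
t: 0.93
eef_pos: [408.5, 242.7, 222.4]
eef_rot: [3.141, 0.0, -0.349]
force: [0.8, -0.3, 0.7]
width: 87.3
grip_force: 0.0
```

Request:
carry_out --steps '[[[0.13, 0.1, 0.1], [0, 0, -0.03], 1], [[0.252, 0.213, 0.25], [0, 0, -0.06], 1], [[0.252, 0.213, 0.4], [0, 0, -0.085], 1], [[0.252, 0.213, 0.5], [0, 0, -0.085], 1], [[0.252, 0.213, 0.5], [0, 0, -0.085], 1], [[0.252, 0.213, 0.5], [0, 0, -0.085], 1]]'

```text
t: 1.43
eef_pos: [432.6, 202.2, 147.1]
eef_rot: [3.14, 0.001, -0.081]
force: [0.3, -0.5, 1.4]
width: 87.2
grip_force: 0.0
```

```bash
python3 - <<'E'
from h import *
s=sense();print(s['t'],s['eef_pos'],s['eef_rot'],s['joint_positions'],s['force'])
cv2.imwrite('pics/w1.png',grab_frame('wrist'))
E
```

```text
1.4333 [432.55259119 202.24074301 147.08579512] [ 3.13988274e+00  1.19834665e-03 -8.11025140e-02] [ 7.78741815e-01  2.10501934e-01 -4.52213326e-01  2.63145253e-04
 -9.10158744e-01  7.10791335e-01] [ 0.25205746 -0.49013927  1.38195825]
```

View pics/w1.png

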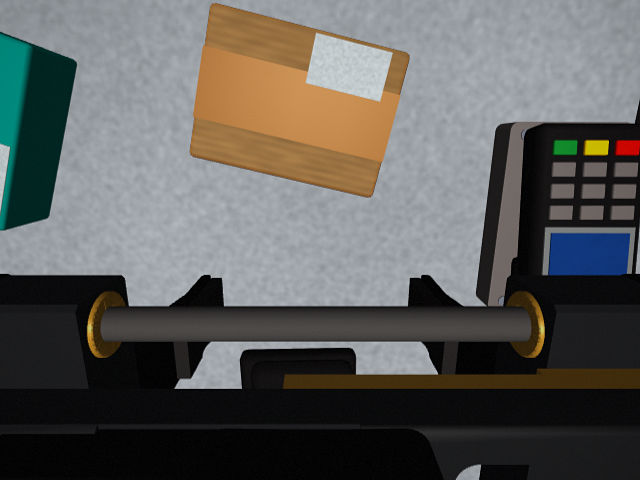

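The wrist view shows the carton top corners at (209,3),(410,53),(372,197),(191,156). The tool's path down is clear. I cross-check the position with the wrist camera while lowering.

```bash
cat >> h.py <<'E'
from scipy.spatial.transform import Rotation as Ro
A=np.radians(-4.65);X=np.array([np.cos(A),np.sin(A)]);Y=np.array([-X[1],X[0]]);G=np.array([557.,4.])
def tog(P): P=np.atleast_2d(P)[:,:2]-G; return np.c_[P@X,P@Y]
def wray(px,z,s):
    c=camera_info('wrist');T=c['tool_from_camera'];R=Ro.from_euler('xyz',s['eef_rot']).as_matrix()
    px=np.atleast_2d(px).astype(float)
    d=np.c_[(px-[c['cx'],c['cy']])/[c['fx'],c['fy']],np.ones(len(px))]@(R@T[:3,:3]).T
    o=R@T[:3,3]+s['eef_pos'];return (o+d*((z-o[2])/d[:,2])[:,None])[:,:2]
E
python3 - <<'E'
from h import *
s=sense();np.set_printoptions(precision=1,suppress=True)
P=tog(wray([(209,3),(410,53),(372,197),(191,156)],50,s));print(P,P.mean(0),tog(s['eef_pos']))
print('term cradle far corner',tog(wray([(500,123),(483,296)],24,s)))
E
```

```text
[[  14.3  252.7]
 [ -13.8  126.5]
 [-105.9  147.2]
 [ -78.   271.7]] [-45.8 199.5] [[-139.6  188.3]]
term cradle far corner [[ -55.    51.4]
 [-191.4   48.2]]
```

Request:
carry_out --steps '[[[0, 0, 0.2], [0, 0, 0], 1], [[0, 0, 0.4], [0, 0, 0], 1], [[0, 0, 0.6], [0, 0, 0], 1], [[0, 0, 0.75], [0, 0, 0], 1], [[0, 0, 0.835], [0, 0, 0], 1], [[0, 0, 0.835], [0, 0, 0], 1], [[0, 0, 0.835], [0, 0, 0], 1]]'

```text
t: 2.07
eef_pos: [433.4, 203.6, 23.0]
eef_rot: [-3.141, -0.001, -0.08]
force: [0.7, 0.7, -0.0]
width: 87.0
grip_force: 0.0
```

Request:
carry_out --steps '[[[0.1, 0, 0], [0, 0, 0], 1], [[0.16, 0, 0], [0, 0, 0], 1], [[0.2, 0, 0], [0, 0, 0], 1], [[0.24, 0, 0], [0, 0, 0], 1], [[0.28, 0, 0], [0, 0, 0], 1], [[0.32, 0, 0], [0, 0, 0], 1], [[0.36, 0, 0], [0, 0, 0], 1], [[0.4, 0, 0], [0, 0, 0], 1], [[0.43, 0, 0], [0, 0, 0], 1], [[0.46, 0, 0], [0, 0, 0], 1]]'

```text
t: 2.9
eef_pos: [501.8, 197.0, 22.3]
eef_rot: [3.141, 0.0, -0.081]
force: [-4.3, -0.0, 2.6]
width: 87.1
grip_force: 2.4
```

Request:
carry_out --steps '[[[0.03, 0, 0], [0, 0, 0], 1], [[0.05, 0, 0], [0, 0, 0], 1], [[0.07, 0, 0], [0, 0, 0], 1], [[0.08, 0, 0], [0, 0, 0], 1], [[0.08, 0, 0], [0, 0, 0], 1]]'

```text
t: 3.32
eef_pos: [514.0, 196.2, 22.3]
eef_rot: [-3.141, -0.001, -0.081]
force: [-1.4, -0.6, 1.9]
width: 87.0
grip_force: 1.6
```

```bash
python3 - <<'E'
from h import *
s=sense();print(s['t'],s['eef_pos'],s['eef_rot'],s['force'],tog(s['eef_pos']))
im=grab_frame('top');cv2.imwrite('pics/t2f.png',im)
cv2.imwrite('pics/t2.png',cv2.resize(im[165:315,195:395],None,fx=4,fy=4,interpolation=cv2.INTER_CUBIC))
cv2.imwrite('pics/w2.png',grab_frame('wrist'))
E
```

```text
3.3167 [514.03234688 196.16633344  22.26238216] [-3.14142034e+00 -5.92777125e-04 -8.07855338e-02] [-1.42189117 -0.55440361  1.85754608] [[-58.40490955 188.05048647]]
```

View pics/t2.png

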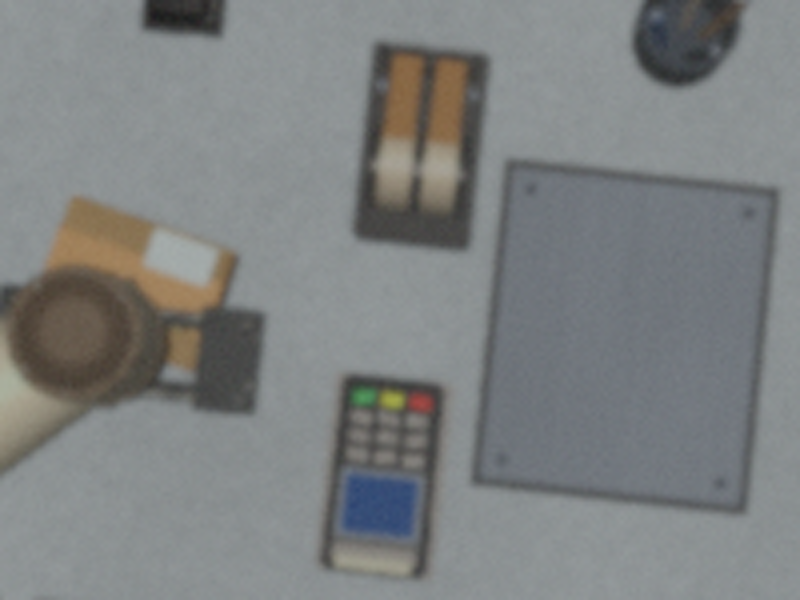

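The top view shows the carton shifted about +40 mm but still turned: its top edge runs (75,197)-(235,255). Its corner slipped between the fingers. I back off and look from the wrist.

Request:
carry_out --steps '[[[-0.1, 0, 0], [0, 0, 0], 1], [[-0.3, 0, 0], [0, 0, 0], 1], [[-0.4, 0, -0.2], [0, 0, 0], 1], [[-0.45, 0, -0.4], [0, 0, 0], 1], [[-0.45, 0, -0.6], [0, 0, 0], 1], [[-0.45, 0, -0.6], [0, 0, 0], 1], [[-0.45, 0, -0.6], [0, 0, 0], 1]]'

```text
t: 4.0
eef_pos: [448.0, 203.2, 114.6]
eef_rot: [-3.136, -0.006, -0.08]
force: [0.4, -0.1, -0.3]
width: 87.0
grip_force: 0.0
```

```bash
cat >> h.py <<'E'
def carton(name):
    """wrist frame: min-area rect of the brown top face -> gap coordinates"""
    s=sense();im=grab_frame('wrist');cv2.imwrite(f'pics/{name}.png',im)
    H,S,V=cv2.split(cv2.cvtColor(im,cv2.COLOR_BGR2HSV))
    m=((H>5)&(H<22)&(S>70)&(V>70)).astype(np.uint8)
    m[300:]=0;m=cv2.morphologyEx(m,cv2.MORPH_OPEN,np.ones((5,5)))
    cs=cv2.findContours(m,0,2)[0];c=max(cs,key=cv2.contourArea)
    h=cv2.convexHull(c)[:,0];g=tog(wray(h,50,s)).astype(np.float32)
    r=cv2.minAreaRect(g);print('px',h.min(0),h.max(0),'rect',r);print(cv2.boxPoints(r).round(1).tolist())
    print('tcp',tog(s['eef_pos']),s['eef_pos'],s['eef_rot'],s['t'],s['force'])
    return im
E
python3 -c "
from h import *
carton('w3')"
```

```text
px [172   0] [429 165] rect ((-9.128849029541016, 200.06666564941406), (129.9169464111328, 90.91215515136719), 76.40425872802734)
[[-68.5999984741211, 147.60000610351562], [19.799999237060547, 126.19999694824219], [50.29999923706055, 252.5], [-38.0, 273.8999938964844]]
tcp [[-124.83157383  189.68165874]] [447.95656225 203.17726319 114.59179111] [-3.13621163 -0.00554866 -0.08010632] 4.0 [ 0.36058046 -0.10853019 -0.34572881]
```

View pics/w3.png

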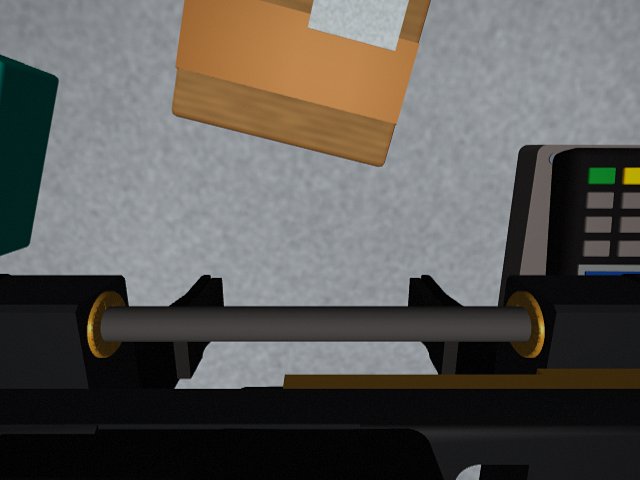

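The wrist view shows the carton tilted 13.6°, with its near right corner at (385,166) and its centre already near x ≈ -7 in the gap frame. A rear push at its left rear corner will turn it the right way, so I go behind it.

Request:
carry_out --steps '[[[0, -0.2, -0.05], [0, 0, 0.036], 0.2], [[0, -0.4, -0.1], [0, 0, 0.072], 0.2], [[0.2, -0.6, -0.1], [0, 0, 0.108], 0.2], [[0.4, -0.825, -0.1], [0, 0, 0.144], 0.2], [[0.6, -0.825, -0.1], [0, 0, 0.18], 0.2], [[0.82, -0.825, -0.1], [0, 0, 0.216], 0.2], [[0.82, -0.825, -0.1], [0, 0, 0.252], 0.2], [[0.82, -0.825, -0.1], [0, 0, 0.288], 0.2], [[0.82, -0.825, -0.1], [0, 0, 0.324], 0.2], [[0.82, -0.825, -0.1], [0, 0, 0.36], 0.2]]'

```text
t: 4.88
eef_pos: [578.9, 314.3, 124.5]
eef_rot: [3.138, -0.001, -1.218]
force: [0.0, -0.6, 0.6]
width: 52.5
grip_force: 0.0
```

Request:
carry_out --steps '[[[0, 0, 0], [0, 0, 0.036], 0.2], [[0, 0, 0], [0, 0, 0.072], 0.2], [[0, 0, 0], [0, 0, 0.108], 0.2], [[0, 0, 0], [0, 0, 0.14], 0.2], [[0, 0, 0], [0, 0, 0.14], 0.2], [[0, 0, 0], [0, 0, 0.14], 0.2]]'

```text
t: 5.38
eef_pos: [578.7, 314.6, 125.5]
eef_rot: [3.14, -0.002, -1.649]
force: [-0.2, -0.4, 0.7]
width: 52.4
grip_force: 0.0
```

```bash
python3 -c "
from h import *
carton('w4');print(sense()['width'])"
```

```text
px [224   0] [423 196] rect ((-5.151674270629883, 206.7307891845703), (116.04380798339844, 94.52076721191406), 76.35428619384766)
[[-64.80000305175781, 161.5], [27.100000381469727, 139.1999969482422], [54.5, 252.0], [-37.400001525878906, 274.29998779296875]]
tcp [[ -3.59987728 311.35415871]] [578.6530633  314.62117782 125.52987875] [ 3.14002725e+00 -1.62139411e-03 -1.64930852e+00] 5.3833 [-0.18756425 -0.43971749  0.72300123]
52.507258794504246
```

View pics/w4.png

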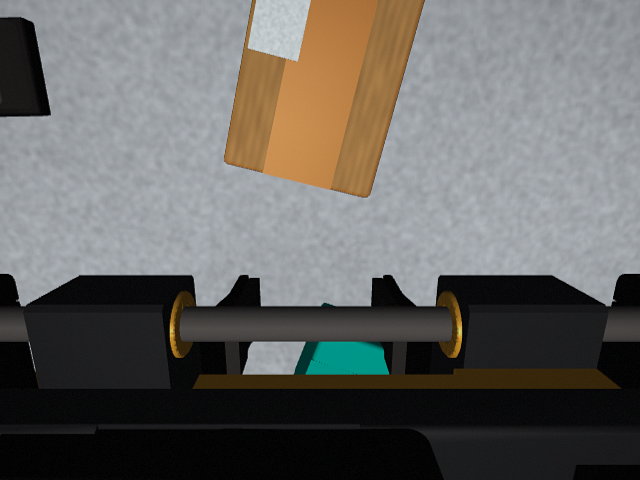

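Request:
carry_out --steps '[[[0, 0, 0.2], [0, 0, 0], 0.2], [[0, 0, 0.4], [0, 0, 0], 0.2], [[0, 0, 0.6], [0, 0, 0], 0.2], [[0, 0, 0.687], [0, 0, 0], 0.2], [[0, 0, 0.687], [0, 0, 0], 0.2]]'

```text
t: 5.85
eef_pos: [576.3, 313.0, 19.3]
eef_rot: [3.135, -0.006, -1.651]
force: [0.3, 0.3, -0.6]
width: 52.2
grip_force: 0.0
```

Request:
carry_out --steps '[[[0.1, 0, 0], [0, 0, 0], 0.2], [[0.15, 0, 0], [0, 0, 0], 0.2], [[0.19, 0, 0], [0, 0, 0], 0.2], [[0.22, 0, 0], [0, 0, 0], 0.2], [[0.25, 0, 0], [0, 0, 0], 0.2], [[0.28, 0, 0], [0, 0, 0], 0.2], [[0.31, 0, 0], [0, 0, 0], 0.2], [[0.34, 0, 0], [0, 0, 0], 0.2], [[0.37, 0, 0], [0, 0, 0], 0.2], [[0.4, 0, 0], [0, 0, 0], 0.2]]'

```text
t: 6.68
eef_pos: [574.1, 255.1, 24.5]
eef_rot: [-3.141, 0.0, -1.651]
force: [-1.8, 3.4, 1.7]
width: 52.4
grip_force: 1.6
```

```bash
python3 -c "
from h import *
carton('w5')"
```

```text
px [164   0] [451 293] rect ((3.6139755249023438, 183.42657470703125), (103.86397552490234, 93.56451416015625), 85.00238800048828)
[[-47.5, 135.8000030517578], [45.70000076293945, 127.5999984741211], [54.70000076293945, 231.10000610351562], [-38.5, 239.1999969482422]]
tcp [[ -3.3622609  251.67168782]] [574.05151442 255.1158878   24.50173578] [-3.14114817e+00  4.80822766e-04 -1.65129709e+00] 6.6833 [-1.82797898  3.4167158   1.72656562]
```

View pics/w5.png

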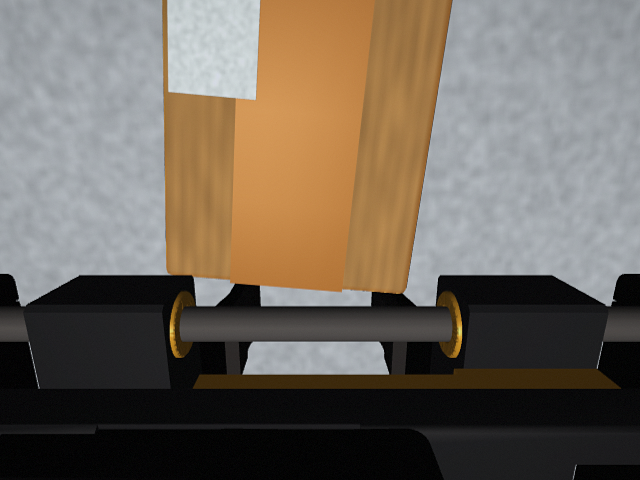

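The carton is now about 5° off and its rear edge (170,274)-(408,293) is nearly flush with the fingers. I keep pushing gently.

Request:
carry_out --steps '[[[0.02, 0.005, 0], [0, 0, 0], 0.2], [[0.04, 0.01, 0], [0, 0, 0], 0.2], [[0.06, 0.015, 0], [0, 0, 0], 0.2], [[0.08, 0.02, 0], [0, 0, 0], 0.2], [[0.1, 0.025, 0], [0, 0, 0], 0.2], [[0.12, 0.03, 0], [0, 0, 0], 0.2], [[0.12, 0.03, 0], [0, 0, 0], 0.2]]'

```text
t: 7.32
eef_pos: [568.0, 236.9, 24.2]
eef_rot: [-3.141, -0.001, -1.651]
force: [0.8, 1.3, 0.4]
width: 52.3
grip_force: 0.8
```

```bash
python3 -c "
from h import *
carton('w6')
im=grab_frame('top')
cv2.imwrite('pics/t6.png',cv2.resize(im[165:315,195:345],None,fx=4,fy=4,interpolation=cv2.INTER_CUBIC))"
```

```text
px [148   0] [423 297] rect ((3.8291282653808594, 168.7703857421875), (93.64088439941406, 103.25751495361328), 0.06267143785953522)
[[-43.0, 220.3000030517578], [-42.900001525878906, 117.0999984741211], [50.70000076293945, 117.19999694824219], [50.599998474121094, 220.5]]
tcp [[ -7.8752062  232.98373908]] [568.03841482 236.85530904  24.24112316] [-3.14148555e+00 -5.24835615e-04 -1.65134816e+00] 7.3167 [0.76484454 1.27138576 0.44333101]
```

View pics/t6.png

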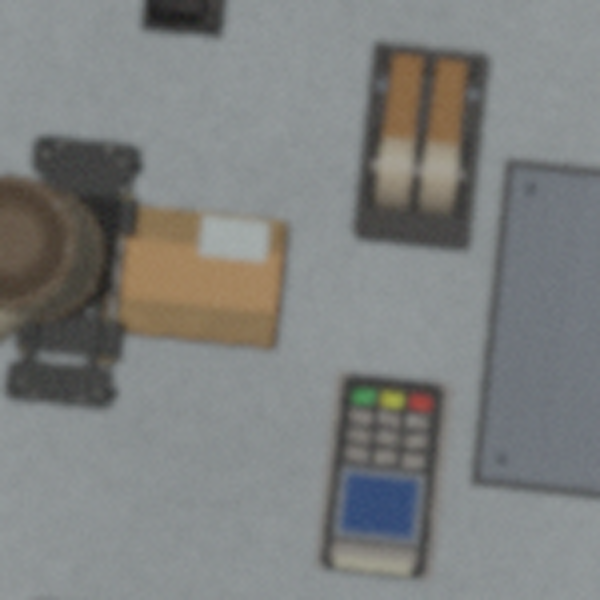

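The top view shows the carton aligned, with front corners at (288,222) and (275,347).

```bash
python3 - <<'E'
from h import *
np.set_printoptions(precision=1,suppress=True)
z=lambda a:np.array([195,165])+(np.array(a)+.5)/4-.5
P=tog(ray('top',z([(288,222),(275,347)]),50));print('front top corners',P,P.mean(0))
# same-height relative check of the walls at image level
print('disp',tog(ray('top',z([(358,237),(468,247)]),26)),'term',tog(ray('top',z([(342,376),(443,385)]),24)))
# wrist picture: edges of the carton's top in rows -> x
im=cv2.imread('pics/w6.png');cv2.imwrite('pics/w6s.png',im[:300])
E
```

```text
front top corners [[ 55.1  88.4]
 [-38.8  87.7]] [ 8.1 88. ]
disp [[ 51.5  36.3]
 [ 52.8 -47.2]] term [[-54.3  37. ]
 [-53.  -39.5]]
```

View pics/w6s.png

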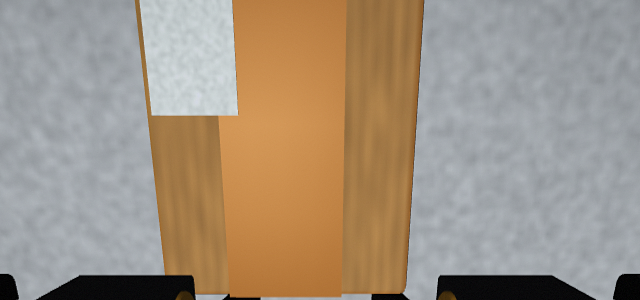

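Both cameras agree once a constant 4 mm offset is taken out. In the robot's frame the gap middle is about 4 mm lower in x, so the carton sits about 8 mm too far +x. I push it back sideways with the open fingers flush on its +x face.

Request:
carry_out --steps '[[[-0.15, 0, 0], [0, 0, 0], 0.2], [[-0.15, 0, -0.25], [0, 0, 0], 0.2], [[-0.15, 0, -0.5], [0, 0, 0], 0.2], [[-0.15, 0, -0.65], [0, 0, -0.036], 1], [[-0.15, -0.2, -0.65], [0, 0, -0.072], 1], [[-0.1, -0.4, -0.65], [0, 0, -0.108], 1], [[0.1, -0.6, -0.65], [0, 0, -0.144], 1], [[0.3, -0.657, -0.65], [0, 0, -0.18], 1], [[0.507, -0.657, -0.65], [0, 0, -0.216], 1], [[0.507, -0.657, -0.65], [0, 0, -0.25], 1]]'

```text
t: 8.25
eef_pos: [658.4, 147.5, 119.9]
eef_rot: [3.134, 0.002, -0.867]
force: [-0.6, -0.2, 0.5]
width: 85.0
grip_force: 0.0
```

Request:
carry_out --steps '[[[0, 0, 0], [0, 0, -0.036], 1], [[0, 0, 0], [0, 0, -0.072], 1], [[0, 0, 0], [0, 0, -0.108], 1], [[0, 0, 0], [0, 0, -0.144], 1], [[0, 0, 0], [0, 0, -0.18], 1], [[0, 0, 0], [0, 0, -0.216], 1], [[0, 0, 0], [0, 0, -0.25], 1], [[0, 0, 0], [0, 0, -0.25], 1], [[0, 0, 0], [0, 0, -0.25], 1]]'

```text
t: 9.0
eef_pos: [659.2, 153.1, 120.8]
eef_rot: [3.14, 0.003, -0.084]
force: [0.7, -0.5, 0.5]
width: 87.0
grip_force: 0.0
```

```bash
sed -i 's/G=np.array(\[557.,4.\])/G=np.array([553.,8.3])/' h.py; python3 - <<'E'
from h import *
s=sense();print(s['t'],s['eef_pos'],s['eef_rot'],s['width'],tog(s['eef_pos']))
E
```

```text
9.0 [659.15043968 153.12282635 120.75704372] [ 3.14002179e+00  2.81041765e-03 -8.40999278e-02] 87.04551619500307 [[ 94.06044167 152.95162695]]
```

Request:
carry_out --steps '[[[0, 0, 0.25], [0, 0, 0], 1], [[0, 0, 0.5], [0, 0, 0], 1], [[0, 0, 0.65], [0, 0, 0], 1], [[-0.06, 0, 0.65], [0, 0, 0], 1], [[-0.12, 0, 0.65], [0, 0, 0], 1], [[-0.15, 0, 0.65], [0, 0, 0], 1], [[-0.18, 0, 0.65], [0, 0, 0], 1], [[-0.21, 0, 0.65], [0, 0, 0], 1], [[-0.227, 0, 0.65], [0, 0, 0], 1], [[-0.227, 0, 0.65], [0, 0, 0], 1]]'

```text
t: 9.83
eef_pos: [627.5, 157.4, 26.5]
eef_rot: [-3.139, -0.005, -0.08]
force: [2.7, 0.3, 1.7]
width: 86.9
grip_force: 1.0
```

```bash
python3 - <<'E'
from h import *
np.set_printoptions(precision=1,suppress=True)
s=sense();print(s['eef_pos'],tog(s['eef_pos']),s['force'])
im=grab_frame('top');cv2.imwrite('pics/t7f.png',im)
H,S,V=cv2.split(cv2.cvtColor(im,cv2.COLOR_BGR2HSV))
m=((H>5)&(H<22)&(S>70)&(V>60)).astype(np.uint8);m[:,:205]=0;m[:,285:]=0;m[:210]=0;m[285:]=0
old=cv2.imread('pics/top0.png')
c=max(cv2.findContours(m,0,2)[0],key=cv2.contourArea);h=cv2.convexHull(c)[:,0]
g=ray('top',h,50)-np.array([557,4.]);g=np.c_[g@X,g@Y].astype(np.float32)
print(cv2.boxPoints(cv2.minAreaRect(g)).tolist(),cv2.minAreaRect(g))
E
```

```text
[627.5 157.4  26.5] [[ 62.2 154.7]] [2.7 0.3 1.7]
[[-44.21488571166992, 218.50274658203125], [-43.83658981323242, 89.09392547607422], [37.669979095458984, 89.33218383789062], [37.291683197021484, 218.74099731445312]] ((-3.2724533081054688, 153.91746520996094), (81.50691986083984, 129.40936279296875), 0.16748881340026855)
```

Request:
carry_out --steps '[[[-0.015, 0, 0], [0, 0, 0], 1], [[-0.027, 0, 0], [0, 0, 0], 1], [[-0.027, 0, 0], [0, 0, 0], 1], [[-0.027, 0, 0], [0, 0, 0], 1], [[-0.027, 0, 0], [0, 0, 0], 1]]'

```text
t: 10.3
eef_pos: [622.8, 157.2, 24.5]
eef_rot: [-3.141, -0.001, -0.081]
force: [4.6, 0.4, 3.0]
width: 87.2
grip_force: 2.1
```

```bash
cat >> h.py <<'E'
def topc(lim=285):
    s=sense();print('tcp',tog(s['eef_pos']).round(1),s['eef_pos'].round(1),s['eef_rot'].round(3),s['force'].round(1),s['t'])
    im=grab_frame('top');H,S,V=cv2.split(cv2.cvtColor(im,cv2.COLOR_BGR2HSV))
    m=((H>5)&(H<22)&(S>70)&(V>60)).astype(np.uint8);m[:,:205]=0;m[:,lim:]=0;m[:226]=0;m[275:]=0
    c=max(cv2.findContours(m,0,2)[0],key=cv2.contourArea);h=cv2.convexHull(c)[:,0]
    g=ray('top',h,50)-np.array([557,4.]);g=np.c_[g@X,g@Y].astype(np.float32);r=cv2.minAreaRect(g)
    print('top',cv2.boxPoints(r).round(1).tolist(),r)
    return im
E
python3 -c "
from h import *
topc()"
```

```text
tcp [[ 57.5 154.1]] [622.8 157.2  24.5] [-3.141e+00 -1.000e-03 -8.100e-02] [4.6 0.4 3. ] 10.3
top [[-49.0, 218.6999969482422], [-48.20000076293945, 89.30000305175781], [30.200000762939453, 89.80000305175781], [29.399999618530273, 219.1999969482422]] ((-9.396099090576172, 154.24728393554688), (78.39507293701172, 129.31381225585938), 0.36279118061065674)
```

Request:
carry_out --steps '[[[0.15, 0, 0], [0, 0, 0], 1], [[0.15, 0, -0.25], [0, 0, 0], 1], [[0.15, 0, -0.5], [0, 0, 0], 1], [[0.15, 0, -0.65], [0, 0, 0.036], 0.2], [[0.15, -0.2, -0.65], [0, 0, 0.072], 0.2], [[0.1, -0.4, -0.65], [0, 0, 0.108], 0.2], [[-0.1, -0.6, -0.65], [0, 0, 0.144], 0.2], [[-0.3, -0.667, -0.65], [0, 0, 0.18], 0.2], [[-0.383, -0.667, -0.65], [0, 0, 0.216], 0.2], [[-0.383, -0.667, -0.65], [0, 0, 0.25], 0.2]]'

```text
t: 11.18
eef_pos: [567.0, 261.0, 119.4]
eef_rot: [3.132, 0.003, -0.869]
force: [-0.5, -0.9, -0.4]
width: 54.0
grip_force: 0.0
```

Request:
carry_out --steps '[[[0, 0, 0], [0, 0, 0.036], 0.2], [[0, 0, 0], [0, 0, 0.072], 0.2], [[0, 0, 0], [0, 0, 0.108], 0.2], [[0, 0, 0], [0, 0, 0.144], 0.2], [[0, 0, 0], [0, 0, 0.18], 0.2], [[0, 0, 0], [0, 0, 0.216], 0.2], [[0, 0, 0], [0, 0, 0.25], 0.2], [[0, 0, 0], [0, 0, 0.25], 0.2], [[0, 0, 0], [0, 0, 0.25], 0.2]]'

```text
t: 11.93
eef_pos: [571.0, 260.2, 120.0]
eef_rot: [3.137, -0.003, -1.649]
force: [-0.4, -0.5, -0.3]
width: 52.1
grip_force: 0.0
```

```bash
python3 -c "
from h import *
topc();carton('w8')"
```

```text
tcp [[ -2.5 252.6]] [571.  260.2 120. ] [ 3.137e+00 -3.000e-03 -1.649e+00] [-0.4 -0.5 -0.3] 11.9333
top [[-51.599998474121094, 217.10000610351562], [-48.099998474121094, 88.19999694824219], [37.099998474121094, 90.5], [33.599998474121094, 219.39999389648438]] ((-7.258708953857422, 153.78469848632812), (85.21726989746094, 128.9110565185547), 1.5492485761642456)
px [235   0] [400 201] rect ((-2.1889495849609375, 160.44944763183594), (111.76547241210938, 94.4308853149414), 89.99562072753906)
[[-49.400001525878906, 104.5999984741211], [45.0, 104.5999984741211], [45.0, 216.3000030517578], [-49.400001525878906, 216.3000030517578]]
tcp [[ -2.06547552 252.91199233]] [571.44458138 260.54698109 120.37584852] [ 3.13786561e+00 -2.36715928e-03 -1.64934379e+00] 11.9833 [ 0.4645364  -0.52676405  0.08360934]
```

Request:
carry_out --steps '[[[0, 0, 0.25], [0, 0, 0], 0.2], [[0, 0, 0.5], [0, 0, 0], 0.2], [[0, 0, 0.64], [0, 0, 0], 0.2], [[0.05, 0, 0.64], [0, 0, 0], 0.2], [[0.12, 0, 0.64], [0, 0, 0], 0.2], [[0.17, 0, 0.64], [0, 0, 0], 0.2], [[0.22, 0, 0.64], [0, 0, 0], 0.2], [[0.27, 0, 0.64], [0, 0, 0], 0.2], [[0.31, 0, 0.64], [0, 0, 0], 0.2], [[0.34, 0, 0.64], [0, 0, 0], 0.2]]'

```text
t: 12.87
eef_pos: [570.4, 211.0, 27.8]
eef_rot: [-3.137, 0.003, -1.651]
force: [0.5, 5.7, 3.2]
width: 51.8
grip_force: 2.2
```

```bash
python3 -c "
from h import *
im=topc(300);carton('w9')
cv2.imwrite('pics/t9.png',cv2.resize(im[205:295,230:350],None,fx=6,fy=6,interpolation=cv2.INTER_CUBIC))"
```

```text
tcp [[  0.9 203.4]] [570.4 211.   27.8] [-3.137e+00  3.000e-03 -1.651e+00] [0.5 5.7 3.2] 12.8667
top [[-51.900001525878906, 179.60000610351562], [-47.70000076293945, 62.20000076293945], [39.70000076293945, 65.30000305175781], [35.400001525878906, 182.8000030517578]] ((-6.135490417480469, 122.47053527832031), (87.42076873779297, 117.50881958007812), 2.0730690956115723)
px [189   0] [462 293] rect ((-1.2274665832519531, 137.69952392578125), (93.59130096435547, 103.94448852539062), 0.020681951195001602)
[[-48.0, 189.6999969482422], [-48.0, 85.69999694824219], [45.599998474121094, 85.69999694824219], [45.5, 189.6999969482422]]
tcp [[  0.66748101 202.641594  ]] [570.0931842  210.22048981  27.5518028 ] [-3.13818705e+00  2.55016592e-03 -1.65178702e+00] 12.9167 [1.54284453 1.90541689 1.00454095]
```

View pics/t9.png

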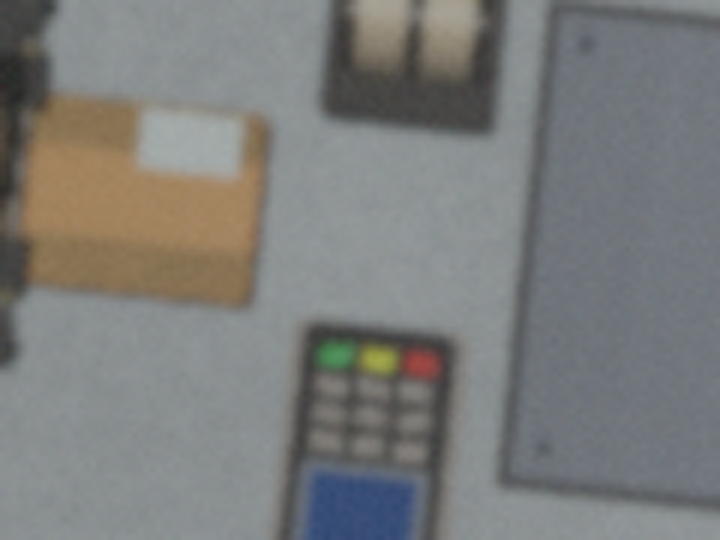

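The carton's front corners are at (270,118) and (252,305). Its midline extrapolates to v≈224 at the gap, which matches the gap middle, so it is lined up within about 1 mm. I push in.

Request:
carry_out --steps '[[[0.03, 0, 0], [0, 0, 0], 0.2], [[0.06, -0.002, 0], [0, 0, 0], 0.2], [[0.09, -0.004, 0], [0, 0, 0], 0.2], [[0.12, -0.006, 0], [0, 0, 0], 0.2], [[0.15, -0.006, 0], [0, 0, 0], 0.2], [[0.18, -0.006, 0], [0, 0, 0], 0.2], [[0.21, -0.006, 0], [0, 0, 0], 0.2], [[0.24, -0.006, 0], [0, 0, 0], 0.2], [[0.27, -0.006, 0], [0, 0, 0], 0.2], [[0.3, -0.006, 0], [0, 0, 0], 0.2]]'

```text
t: 13.8
eef_pos: [566.0, 165.0, 25.7]
eef_rot: [3.141, -0.0, -1.652]
force: [0.0, 4.7, 2.6]
width: 52.1
grip_force: 2.2
```

```bash
python3 -c "
from h import *
im=topc(330);carton('w10')"
```

```text
tcp [[  0.3 157.3]] [566.  165.   25.7] [ 3.141 -0.    -1.652] [0.  4.7 2.6] 13.8
top [[-57.099998474121094, 129.0], [-44.70000076293945, 13.399999618530273], [44.400001525878906, 23.0], [32.0, 138.5]] ((-6.370563507080078, 75.99311065673828), (89.60492706298828, 116.2491455078125), 6.099377155303955)
px [186   0] [462 295] rect ((-1.3330345153808594, 91.76618957519531), (93.59224700927734, 103.44995880126953), 0.0010006686206907034)
[[-48.099998474121094, 143.5], [-48.099998474121094, 40.0], [45.5, 40.0], [45.5, 143.5]]
tcp [[-4.78563346e-02  1.56323105e+02]] [565.62521949 164.1124491   25.55887544] [ 3.14061324e+00 -8.29765001e-04 -1.65218444e+00] 13.85 [1.47724889 2.13894519 2.3915148 ]
```

Request:
carry_out --steps '[[[0.05, 0, 0], [0, 0, 0], 0.2], [[0.1, 0, 0], [0, 0, 0], 0.2], [[0.15, 0, 0], [0, 0, 0], 0.2], [[0.2, 0, 0], [0, 0, 0], 0.2], [[0.25, 0, 0], [0, 0, 0], 0.2], [[0.3, 0, 0], [0, 0, 0], 0.2], [[0.35, 0, 0], [0, 0, 0], 0.2], [[0.4, 0, 0], [0, 0, 0], 0.2], [[0.45, 0, 0], [0, 0, 0], 0.2], [[0.5, 0, 0], [0, 0, 0], 0.2]]'

```text
t: 14.73
eef_pos: [559.4, 89.7, 25.4]
eef_rot: [3.14, -0.001, -1.652]
force: [0.6, 2.2, -1.2]
width: 52.1
grip_force: 0.8
```

```bash
python3 -c "
from h import *
carton('w11')"
```

```text
px [176   0] [461 295] rect ((-1.2533073425292969, 17.03976058959961), (103.32368469238281, 93.7181167602539), 89.9946517944336)
[[-48.099998474121094, -34.599998474121094], [45.599998474121094, -34.599998474121094], [45.599998474121094, 68.69999694824219], [-48.099998474121094, 68.69999694824219]]
tcp [[-0.20850793 81.61523194]] [559.40862299  89.66349987  25.38920493] [ 3.14030967e+00 -6.02326514e-04 -1.65199535e+00] 14.7333 [ 0.5640544   2.15748531 -1.23176173]
```

Request:
carry_out --steps '[[[0.06, 0, 0], [0, 0, 0], 0.2], [[0.12, 0, 0], [0, 0, 0], 0.2], [[0.18, 0, 0], [0, 0, 0], 0.2], [[0.24, 0, 0], [0, 0, 0], 0.2], [[0.3, 0, 0], [0, 0, 0], 0.2], [[0.36, 0, 0], [0, 0, 0], 0.2], [[0.42, 0, 0], [0, 0, 0], 0.2], [[0.48, 0, 0], [0, 0, 0], 0.2], [[0.54, 0, 0], [0, 0, 0], 0.2], [[0.6, 0, 0], [0, 0, 0], 0.2]]'

```text
t: 15.62
eef_pos: [552.6, 0.1, 25.7]
eef_rot: [3.141, -0.0, -1.652]
force: [-0.2, 2.1, -0.2]
width: 52.3
grip_force: 0.7
```

Request:
carry_out --steps '[[[0.06, 0, 0], [0, 0, 0], 0.2], [[0.12, 0, 0], [0, 0, 0], 0.2], [[0.18, 0, 0], [0, 0, 0], 0.2], [[0.24, 0, 0], [0, 0, 0], 0.2], [[0.3, 0, 0], [0, 0, 0], 0.2], [[0.36, 0, 0], [0, 0, 0], 0.2], [[0.42, 0, 0], [0, 0, 0], 0.2], [[0.47, 0, 0], [0, 0, 0], 0.2], [[0.51, 0, 0], [0, 0, 0], 0.2], [[0.53, 0, 0], [0, 0, 0], 0.2]]'

```text
t: 16.45
eef_pos: [546.2, -79.1, 25.8]
eef_rot: [3.142, -0.0, -1.652]
force: [1.0, 1.2, -0.5]
width: 52.2
grip_force: 0.9
```

```bash
python3 -c "
from h import *
carton('w12')"
```

```text
px [185   0] [461 295] rect ((-0.6411018371582031, -152.19503784179688), (103.55863189697266, 93.59676361083984), 89.95864868164062)
[[-47.5, -203.89999389648438], [46.099998474121094, -204.0], [46.20000076293945, -100.4000015258789], [-47.400001525878906, -100.4000015258789]]
tcp [[  0.3485443  -87.62447229]] [546.24379086 -79.06431345  25.76405452] [ 3.14151636e+00 -3.05547077e-05 -1.65232158e+00] 16.45 [ 1.00168134  1.24413028 -0.48750312]
```

Request:
carry_out --steps '[[[-0.05, 0, 0], [0, 0, 0], 0.2], [[-0.15, 0, 0], [0, 0, 0], 0.2], [[-0.15, 0, -0.25], [0, 0, 0], 0.2], [[-0.15, 0, -0.5], [0, 0, 0], 0.2], [[-0.15, 0, -0.75], [0, 0, 0], 0.2], [[-0.3, 0, -1], [0, 0, 0], 0.2], [[-0.8, 0, -1], [0, 0, 0], 0.2], [[-1, 0, -1], [0, 0, 0], 0.2], [[-1, 0, -1], [0, 0, 0], 0.2], [[-1, 0, -1], [0, 0, 0], 0.2]]'

```text
t: 17.33
eef_pos: [559.1, 76.0, 176.4]
eef_rot: [-3.139, 0.001, -1.646]
force: [-0.8, 0.7, 0.3]
width: 52.3
grip_force: 0.0
```

```bash
python3 -c "
from h import *
im=grab_frame('top');cv2.imwrite('pics/end.png',cv2.resize(im[165:315,235:435],None,fx=4,fy=4,interpolation=cv2.INTER_CUBIC))
print(sense()['eef_pos'])"
```

```text
[558.46860526  74.11513269 176.02938208]
```

View pics/end.png

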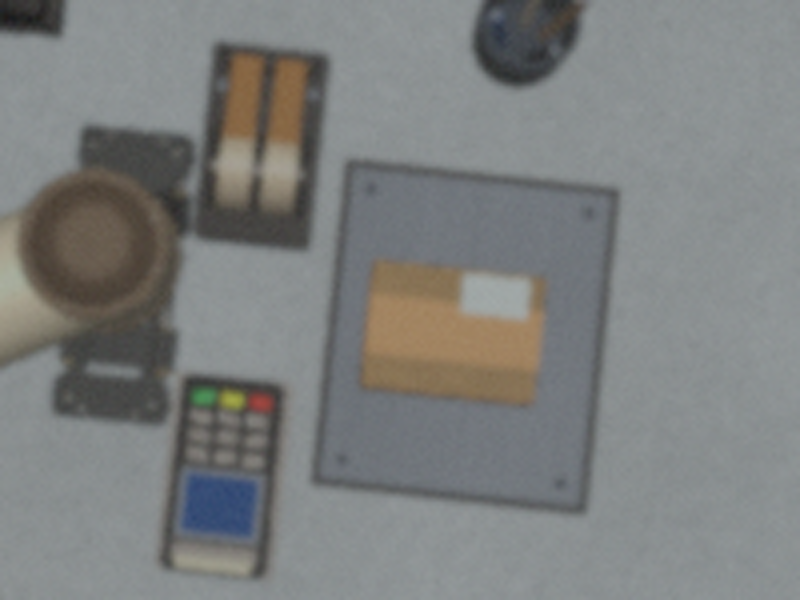

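The carton, corners about (373,262) to (540,405), lies wholly inside the plate, and the hand is clear.

```bash
python3 -c "
from plant import *
print(hand_in())"
```

```text
the job is handed in; nothing more can be done
None
```

I pushed the carton flat through the gap until it lay wholly on the weighing plate, backed the hand clear, and handed the job in at about 17 s; the hand-in returned no verdict.

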